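# Shorten a vacuum-cleaner wand by one hole

## Robot

A 7-joint arm with a two-finger parallel gripper is mounted at the origin on the work surface. World frame = base frame: x ahead of the robot, y to its left, z up, the work surface at z = 0. Lengths are in m, angles in rad, forces in N, time in s.
With the tool pointing down it reaches from about 0.4 to 0.85 m from the base axis. Payload 10.4 kg.
Tool frame: the origin (TCP) lies midway between the tips of the shut fingers; the grasp point (between the pads) lies 19 mm behind it (manip.tcp_to_grasp is the distance from the TCP to the grasp point, in m); x points along the fingers, y is the direction in which the jaws open and shut, and the axes are right-handed (so a half turn about x gives the same grasp; the last joint's range is limited). The gripper opens to 85 mm and grips with 20 to 120 N. Pads are 22 mm wide; open, the fingers measure 114 mm over their backs; the gripper's body (76 mm by 85 mm) begins 54 mm behind the grasp point. The pads swing forward as they close: fully open they stand 13 mm farther back than shut.
Start: joints at [1.247, 0.332, -0.065, 1.46, 0.022, 1.35, -0.088], TCP at [0.185, -0.597, 0.231] pointing down, gripper open.
Joint ranges: [-2.6, 2.6], [-0.5, 2.12], [-1.47, 1.34], [0.16, 2.42], [-1.27, 4.41], [0.06, 2.06], [-2.6, 2.6]. Speed limits (rad/s): [2.22, 2.22, 2.79, 2.79, 3.14, 3.14, 3.14].

## Interface

Orientations are given as a unit quaternion [x, y, z, w].
In Python, from workcell import monitor, viewer, manip gives the robot as it stands. The module is installed in compiled form; this text tells all that it offers.
- The arm moves only by the tool send_rows, never from a script. Its arguments are lists of equal length, an entry for each row: "grip": the closure in counts, from 0 (fully open) to 255 (shut); "offset": the shift along the tool's x, y, z in mm, a list of three; "twist": the turn about the tool's x in degrees. In form: {"grip": [grip, ...], "offset": [[tx, ty, tz], ...], "twist": [twist, ...]}. A call has exactly 5 rows; each row is the pose to reach, as a shift and turn from the pose commanded when the call began, along the tool's axes at that moment; what a row does not reach only later rows make up. A row lasts 1/12 s, in which the tool goes at most 41.7 mm and 7.16 degrees, less where a joint would pass 70% of its speed; a pose out of reach is approached as far as the arm can. A call with a gripper value outside its range is refused whole. The fingers move at their own pace and stop on an object; "newtons" is the grip in N (left out, the last holds). Time passes only in rows, so rows that repeat a pose let the fingers close, or fill a call up. It gives the time, the measured TCP pose, the force and the opening at its end, in the units of the state.
- monitor.get_obs(): the state, without advancing time (a new reading comes with each control period).
- viewer.camera(name): name is "side" or "top" or "wrist"; returns (picture, depth): 400x640x3 uint8, blue, green, red; 400x640 float32, m along the optical axis (not along the pixel's ray), 0 where there is no reading.
- viewer.camera_model(name): a dict with "camera_matrix" (3x3 intrinsics, pixels), "distortion" ([k1, k2, p1, p2, k3] as OpenCV has them; the pictures are not rectified), "R" (3x3) and "t" (3): a world point X has camera coordinates R X + t; the wrist camera has in their place "mount" (4x4, takes a point from camera to tool coordinates, whose origin is the TCP and whose axes are the tool frame's). Camera axes: x right, y down, z forward; pixel columns grow to the right and rows downward; lengths in m; the calibration is good to about 2 mm. A picture is of the moment at which its call begins: read the wrist's pose just before it. camera_model takes no time and is no camera call.
- manip.hand_in(): hands the job in, once; it reports no verdict.
Trained networks look in the newest picture that a camera, given by its name, has taken for a name from the list of things; names that differ only in an ending like _2 or _b are one class to them, and where a whole thing is asked for, a point or a joint stands for the part that bears it (a point fixed in the world has none). Each returns a list of dicts, best first, with "score" (0 to 1); they miss things now and then, are a little off and sometimes report something else, mostly with a low value. They report only what shows in the picture. A call takes as long as a camera call.
- viewer.recognise(target, camera): "box" ([left, top, width, height] in pixels, round what is visible of it).
- viewer.regions_of(target, camera): "region" (400x640 bool, what is visible of it) and "box" ([left, top, width, height] in pixels, round what is visible of it).
- viewer.spot_point(target, camera): "position" ([column, row] in pixels: a listed point, or the origin of a listed thing).
The state is a dict: "clock": time; "joint_pos": joint angles; "joint_velocities": joint speeds; "tau": joint torques, N m; "position": TCP position; "ee_rot": TCP orientation; "ft_force": force on the tool from outside, world axes, zero at the start; "torque": the same for the moment, N m; "grip_width": opening from 0.0 (shut) to 1.0 (fully open).
Only numpy, scipy, OpenCV 4.12 (cv2) and the standard library are available. Lean on these libraries where they do the work, as an engineer would, in place of code of your own. Each camera call takes 0.05 s, during which the arm holds its last target.

## Task

Shorten the vacuum wand held in the vice by exactly one hole: press the collar's sprung button down, slide the collar towards the vice off its hole, let the button up and slide on slowly until the pin clicks into the next hole, which you must feel for since this spare tube was drilled unevenly by hand. Then tug the collar firmly back (about 10 N), away from the vice, to check that it has locked, and let go. Go gently: never put more than 30 N on the button or on the pin, and leave the things lying around where they are.

Things in the scene. Friction and masses are not known exactly. Their poses are not given: they have to be found in the camera images.
- button_top (a point): Centre of the top of the release button: black, ribbed, 22 mm across the wand, 23 mm along it, 8 mm proud of the collar's flat top (34 mm wide). Moves with it. z up; y along the wand towards the vice, the way that shortens it. It goes straight down 6.5 mm against a spring (5 N at first, 11 N at the bottom stop) and lifts a lock pin, hidden in the collar, out of the tube's hole.
- thumb_stop (a point): Top centre of the thumb stop: an upright grey wall on the collar, 34 mm wide across the wand, 12 mm thick along it, on the vice side of the button. Its top is 10 mm above the released button, 18 mm above the collar's flat top, which goes on 21 mm beyond it. Its near face is 14 mm from the button's centre: push there to shorten the wand, on the far face to lengthen it. Axes as button_top.
- slide (a joint): Travel of the collar along the thin tube, in m: 0 in the middle of the starting hole, growing towards the vice (wand gets shorter). Holes were drilled by hand, unevenly: the next is 38 to 62 mm on (not measured), the one after it about 105 mm. The pin has 1.75 mm of play either way in a hole. Sliding takes about 3 N with the pin out. The pin drops in only with the button let up, at under 50 mm/s.
- button (a joint): How far the release button is down, in m: 0 up (pin fully in a hole), 0.0065 at its bottom stop. The pin is clear of the hole from 0.004 down; while the pin rides on the tube between two holes the button stays about 0.0033 down by itself, and it pops up fully when the pin drops into a hole.
- collar: The sliding part: a bright tube 36 mm in diameter and, at its vice end, the grey latch collar (120 mm long, 50 mm in diameter) with button and thumb stop. Origin on the wand's axis, 34 mm below the released button's top centre; y along the wand towards the vice, z up. It reaches from 59 mm in front of the origin to 410 mm behind it. The axis is level, 125 mm above the bench.
- vice: The fixed bench vice with the fixed thin tube (32 mm in diameter, bright, a row of holes on top) in its soft jaws. The origin is on the bench below the button's start; y along the wand towards the vice, which stands from y = 220 to 360 mm, x = -180 to 105 mm, 155 mm high at its jaws.
- floor_head: Bystander: a black vacuum floor head 260 mm long, 110 mm deep, 67 mm high; origin at the centre of its underside.
- screwdriver: Bystander: a screwdriver lying on the bench between wand and robot; origin at the underside of its middle.
- bowl: Bystander: an open plastic bowl, 100 mm across and 45 mm high; origin at the centre of its underside.
- grease_tin: Bystander: a low round white tin, 70 mm across and 60 mm high; origin at the centre of its underside.
- pin: The lock pin (7 mm along the wand), out of sight inside the collar, 38 mm in front of the button's centre: it slides up and down in the collar and drops 4 mm into a hole of the thin tube. Origin as collar, raised by what the button is down. It carries the load when the locked collar is pushed or pulled. Meeting the hole's edge faster than about 40 mm/s strikes it hard.

How it is judged:
By the outcome, as a careful person would: the job done as asked, in the order asked, and still so for the second after the job is handed in, with the robot touching nothing.
It also fails if it takes over 46 s, if anything falls off the work surface, if the arm or the gripper's body presses on something with over 40 N, if the wrist force passes 120 N, or if a joint passes its speed limit or range.

## Working session

There is one attempt and no reset: what is moved stays moved. The work goes in short steps, Python scripts to look and compute and a tool call to move; the robot and the scene stay as the last step left them, time stands still between calls to the robot, and variables do not carry over. Pictures are saved under pics/ and viewed, and the job is handed in when it is done.

Besides the shell and the picture viewer there is one more tool, called after ">>>" as name([rows], argument=value, ...), one row to a line, values as JSON. send_rows: Moves the arm, as the interface text tells. Its arguments: {"type":"object","properties":{"grip":{"type":"array","items":{"type":"number"}},"offset":{"type":"array","items":{"type":"array","items":{"type":"number"}}},"twist":{"type":"array","items":{"type":"number"}},"newtons":{"type":"number"}},"required":["grip","offset","twist"]}

```bash
mkdir -p pics; ls; python3 - <<'E'
from workcell import monitor, viewer, manip
import cv2,numpy as np
o=monitor.get_obs(); print(o, manip.tcp_to_grasp)
for c in ["side","top"]:
    p,d=viewer.camera(c); cv2.imwrite(f"pics/{c}0.png",p); np.save(f"{c}d.npy",d)
    m=viewer.camera_model(c); print(c,m)
    for t in ["button_top","thumb_stop"]:
        for r in viewer.spot_point(t,c)[:2]:
            u,v=r["position"]; z=d[int(round(v)),int(round(u))]
            n=cv2.undistortPoints(np.array([[[u,v]]],float),m["camera_matrix"],np.array(m["distortion"]))[0,0]
            X=np.array(m["R"]).T@(np.array([n[0]*z,n[1]*z,z])-np.array(m["t"]).ravel())
            print(c,t,r["score"],u,v,z,X)
E
```

```text
pics
{'clock': 0.0, 'joint_pos': array([ 1.24739213,  0.33287683, -0.06469744,  1.46095091,  0.02158778,
        1.34989856, -0.08849886]), 'joint_velocities': array([ 5.60218104e-04, -1.03218975e-03, -3.68745170e-04, -8.25935881e-04,
       -3.39932904e-05,  5.86197600e-06,  9.01818826e-04]), 'tau': array([-4.69215945e-05, -6.25453091e+01,  4.91329946e-02, -3.91603553e+01,
        1.61587849e-02,  1.00898783e-02,  3.39737778e-05]), 'position': array([ 0.18506454, -0.59657433,  0.23050824]), 'ee_rot': array([-0.69902735, -0.1064554 ,  0.69921884, -0.10545627]), 'ft_force': array([ 0.43575286,  0.79335507, -0.48209978]), 'torque': array([ 0.0247814 ,  0.02464523, -0.00879049]), 'grip_width': 0.9958725764118631} 0.0187
side {'camera_matrix': array([[487.76584371,   0.        , 322.20194614],
       [  0.        , 487.76584371, 195.47822535],
       [  0.        ,   0.        ,   1.        ]]), 'distortion': array([-0.12395466,  0.        ,  0.        ,  0.        ,  0.        ]), 'R': array([[ 0.94117687, -0.33776659, -0.00999128],
       [-0.23297834, -0.62720344, -0.74319374],
      
[... 264 characters left out ...]
 thumb_stop 0.89 303.9 177.2 0.99980515 [0.55024452 0.04818412 0.14609736]
top {'camera_matrix': array([[408.84019788,   0.        , 321.31879297],
       [  0.        , 408.84019788, 200.36824386],
       [  0.        ,   0.        ,   1.        ]]), 'distortion': array([-0.00672851,  0.        ,  0.        ,  0.        ,  0.        ]), 'R': array([[ 0.04102336, -0.99914441,  0.00524696],
       [-0.97653704, -0.04120514, -0.21137065],
       [ 0.21140601,  0.00354728, -0.9773919 ]]), 't': array([-0.00514793,  0.6012972 ,  0.91564272])}
top button_top 0.63 335.5 214.8 0.8772937 [ 0.55029961 -0.01218373  0.15821948]
top thumb_stop 0.64 325.4 213.3 0.8666062 [0.55062034 0.0096861  0.16930297]
```

View pics/side0.png

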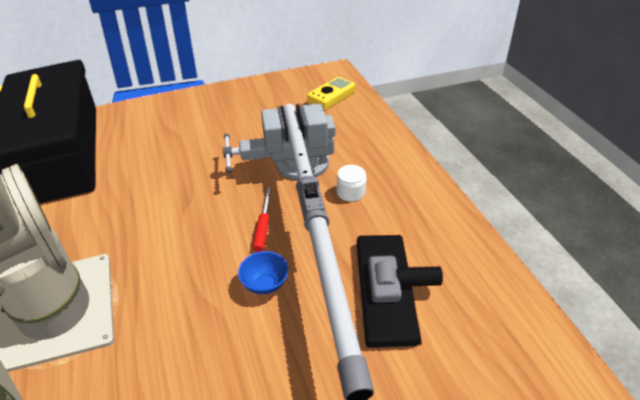

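View pics/top0.png

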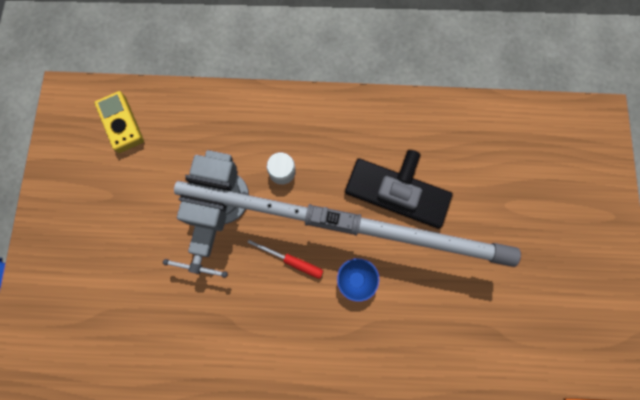

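```bash
python3 - <<'E'
import cv2
for c,(u,v) in dict(side=(310,185),top=(330,213)).items():
    p=cv2.imread(f"pics/{c}0.png")[v-60:v+60,u-80:u+80]
    cv2.imwrite(f"pics/{c}0z.png",cv2.resize(p,None,fx=5,fy=5,interpolation=cv2.INTER_CUBIC))
E
```

```text
(no output)
```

View pics/side0z.png

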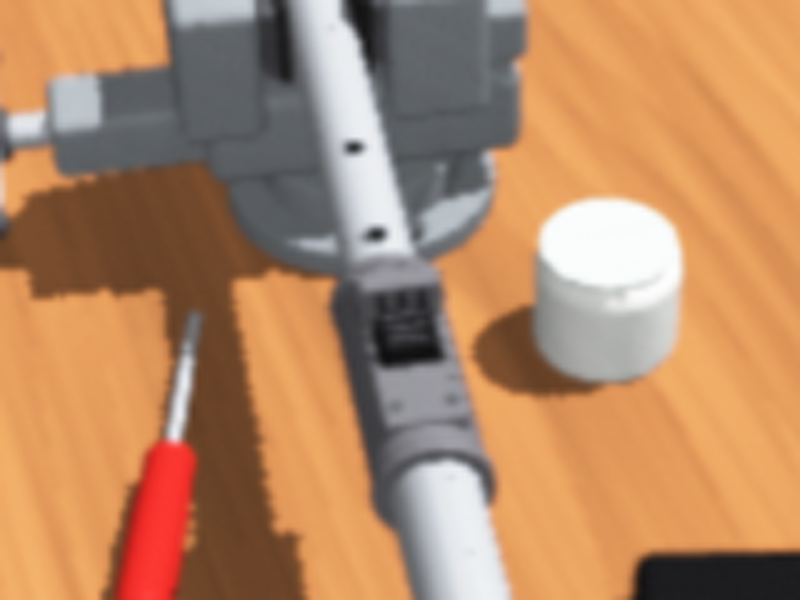

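View pics/top0z.png

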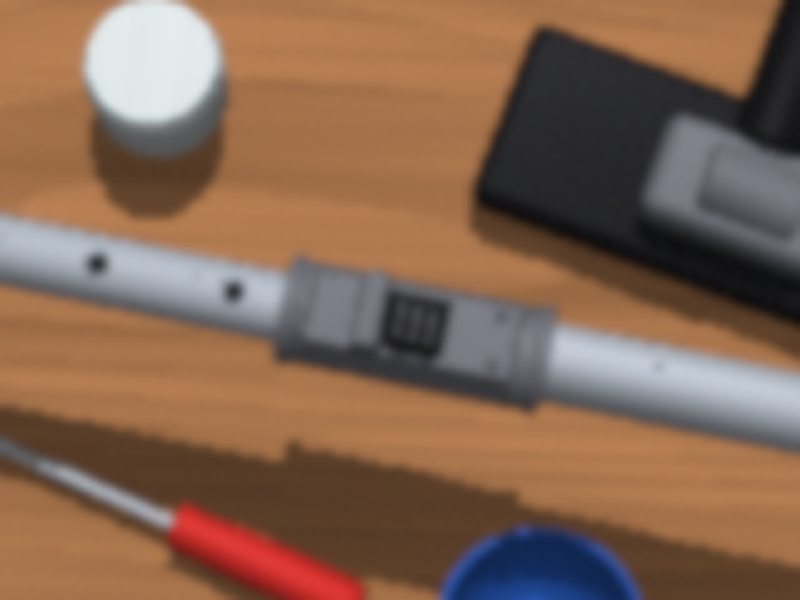

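Side view: the button is at about (311,190), with the stop just beyond it and two holes at about (305,172) and (301,154). Top view: the button is at about (333,217), with holes at about (297,211) and (269,206). The wand slants slightly. Next I measure the axis and these points.

```bash
cat > h.py <<'E'
import numpy as np,cv2
from workcell import viewer
from scipy.spatial.transform import Rotation as Ro
def ray(c,u,v,m=None):
    m=m or viewer.camera_model(c)
    n=cv2.undistortPoints(np.array([[[u,v]]],float),m["camera_matrix"],np.array(m["distortion"]))[0,0]
    R=np.array(m["R"]);t=np.array(m["t"]).ravel()
    return -R.T@t, R.T@np.array([n[0],n[1],1.])
def onz(c,u,v,z):
    o,d=ray(c,u,v); return o+d*(z-o[2])/d[2]
def cloud(c,D):
    m=viewer.camera_model(c); vv,uu=np.mgrid[0:400,0:640]
    n=cv2.undistortPoints(np.stack([uu,vv],-1).reshape(-1,1,2).astype(float),m["camera_matrix"],np.array(m["distortion"]))[:,0]
    z=D.reshape(-1,1); P=np.c_[n*z,z]; W=(P-np.array(m["t"]).ravel())@np.array(m["R"])
    W[z[:,0]==0]=np.nan
    return W.reshape(400,640,3)
E
python3 - <<'E'
from h import *
from workcell import monitor
o=monitor.get_obs(); print(Ro.from_quat(o["ee_rot"]).as_matrix().round(4))
print("btn top",onz("top",333,217.6,.159),onz("side",311.4,190,.159))
for n,a,b in [("h1",(250+233/5,153+291/5),(230+377/5,125+234/5)),("h2",(250+97/5,153+263/5),(230+354/5,125+147/5))]:
    print(n,onz("top",*a,.141),onz("side",*b,.141))
for c in ["top","side"]:
    W=cloud(c,np.load(c+"d.npy"))
    # ridge of tubes: points on top of thick tube (z~.143) and thin tube
    s=(W[...,2]>.138)&(W[...,2]<.147)&(abs(W[...,0]-.55)<.15)&(W[...,1]<-.09)&(W[...,1]>-.35)
    P=W[s]; f=np.polyfit(P[:,1],P[:,0],1); print(c,"thick",len(P),f,np.percentile(P[:,2],98))
    s=(W[...,2]>.150)&(abs(W[...,0]-.55)<.1)&(abs(W[...,1])<.08); 
    P=W[s]; print(len(P)); print(P[np.argsort(P[:,1])].round(4)[::max(1,len(P)//40)])
E
```

```text
[[-1.000e-04  2.963e-01 -9.551e-01]
 [ 4.000e-04 -9.551e-01 -2.963e-01]
 [-1.000e+00 -4.000e-04  0.000e+00]]
btn top [ 0.54385078 -0.00701495  0.159     ] [ 0.54743887 -0.00879666  0.159     ]
h1 [0.55784672 0.07271453 0.141     ] [0.56041887 0.06973369 0.141     ]
h2 [0.56783586 0.13309422 0.141     ] [0.56984618 0.13044969 0.141     ]
top thick 1229 [0.16471466 0.54594659] 0.14450605639962866
456
[[ 0.5404 -0.0658  0.1503]
 [ 0.5504 -0.0481  0.1515]
 [ 0.5527 -0.046   0.1503]
 [ 0.5547 -0.0437  0.1511]
 [ 0.5432 -0.0396  0.1527]
 [ 0.5412 -0.0376  0.1513]
 [ 0.5366 -0.0355  0.1524]
 [ 0.5412 -0.0333  0.1504]
 [ 0.5474 -0.0309  0.1516]
 [ 0.5299 -0.0272  0.1509]
 [ 0.5315 -0.0248  0.1538]
 [ 0.5428 -0.0224  0.1511]
 [ 0.5403 -0.0203  0.1524]
 [ 0.5578 -0.0176  0.1523]
 [ 0.55   -0.0154  0.158 ]
 [ 0.5477 -0.0133  0.1584]
 [ 0.5408 -0.0114  0.1602]
 [ 0.5385 -0.0093  0.1602]
 [ 0.5312 -0.0077  0.1514]
 [ 0.5598 -0.0067  0.1509]
 [ 0.5475 -0.0048  0.1574]
 [ 0.5407 -0.0028  0.1588]
 [ 0.5362 -0.0009  0.1589]
 [ 0.531   0.0009  0.1502]
 [ 0.5594  0.0019  0.1507]
 [ 0.5568  0.004   0.15
[... 907 characters left out ...]
 0.537  -0.013   0.158 ]
 [ 0.5379 -0.0102  0.1579]
 [ 0.5344 -0.0078  0.1518]
 [ 0.5452 -0.0068  0.158 ]
 [ 0.5334 -0.0044  0.1519]
 [ 0.5506 -0.0031  0.1586]
 [ 0.5615 -0.0011  0.151 ]
 [ 0.5561  0.0011  0.1561]
 [ 0.5504  0.0025  0.1566]
 [ 0.5614  0.0043  0.1545]
 [ 0.5658  0.0048  0.1553]
 [ 0.5557  0.0054  0.1631]
 [ 0.5644  0.0062  0.165 ]
 [ 0.5561  0.0068  0.1593]
 [ 0.5543  0.0072  0.1672]
 [ 0.5625  0.0074  0.1542]
 [ 0.5483  0.0078  0.166 ]
 [ 0.5377  0.0081  0.1559]
 [ 0.5508  0.0087  0.1696]
 [ 0.5402  0.0094  0.1567]
 [ 0.5363  0.0099  0.1575]
 [ 0.5472  0.0104  0.1694]
 [ 0.5412  0.0111  0.168 ]
 [ 0.5396  0.0127  0.1672]
 [ 0.5589  0.0144  0.1679]
 [ 0.545   0.0164  0.1679]]
```

>>> send_rows([
  [0,-25,-29],
  [0,-52,-60],
  [0,-78,-90],
  [0,-104,-120],
  [0,-130,-150],
], grip=[255,255,255,255,255], twist=[-7,-14,-21,-28,-35], newtons=40)

```text
clock: 0.72
position: [0.2906, -0.4266, 0.2314]
ee_rot: [-0.634, -0.313, 0.634, -0.313]
ft_force: [1.1, -1.6, 0.7]
grip_width: 0.296
```

```bash
cat >> h.py <<'E'
W3=np.array([.1646,.9864,0]); B0=np.array([.546,-.008,.159]); X3=np.array([.9864,-.1646,0])
def to(T):
    from workcell import monitor
    o=monitor.get_obs(); M=Ro.from_quat(o["ee_rot"]).as_matrix(); p=o["position"]
    d=M.T@(np.array(T)-p)*1000
    tw=np.degrees(np.arctan2(*( -W3 @ M)[[2,2]]) ) if 0 else None
    # angle about tool x to bring tool z onto -W3
    v=M.T@(-W3); a=np.degrees(np.arctan2(-v[1],v[2]))
    print("t",round(o["clock"],2),"pos",p.round(4),"off",d.round(1),"twist",a.round(2),"F",o["ft_force"].round(2),"grip",o["grip_width"])
def st():
    from workcell import monitor
    o=monitor.get_obs(); r=o["position"]-B0; f=o["ft_force"]
    print("t",round(o["clock"],2),"along",(r@W3*1e3).round(2),"cross",(r@X3*1e3).round(2),"up",(r[2]*1e3).round(2),"F along/cross/up",(f@W3).round(2),(f@X3).round(2),f[2].round(2))
E
python3 -c "
from h import *
to(B0+[0,0,.05])"
```

```text
t 0.72 pos [ 0.2906 -0.4266  0.2314] off [  22.2  -51.6 -487.6] twist -27.95 F [ 1.12 -1.61  0.66] grip 0.29610888811593883
```

>>> send_rows([
  [0,-4,-38],
  [0,-8,-76],
  [0,-13,-114],
  [0,-17,-152],
  [0,-21,-190],
], grip=[255,255,255,255,255], twist=[-6,-12,-18,-24,-28])

```text
clock: 1.13
position: [0.3902, -0.2636, 0.2316]
ee_rot: [-0.539, -0.457, 0.54, -0.457]
ft_force: [0.7, -0.6, -0.3]
grip_width: -0.002
```

```bash
python3 -c "
from h import *
to(B0+[0,0,.05])"
```

```text
t 1.13 pos [ 0.3902 -0.2636  0.2316] off [  22.4  111.7 -277.7] twist 0.02 F [ 0.71 -0.65 -0.27] grip -0.0017380343713141158
```

>>> send_rows([
  [0,14,-36],
  [0,28,-72],
  [0,43,-108],
  [0,58,-144],
  [0,72,-180],
], grip=[255,255,255,255,255], twist=[0,0,0,0,0])

```text
clock: 1.55
position: [0.4919, -0.0984, 0.2316]
ee_rot: [0.541, 0.455, -0.541, 0.456]
ft_force: [0.1, -1.3, -0.7]
grip_width: 0.002
```

```bash
python3 -c "
from h import *
to(B0+[0,0,.03])"
```

```text
t 1.55 pos [ 0.4919 -0.0984  0.2316] off [ 42.6  37.9 -98.3] twist -0.31 F [ 0.07 -1.31 -0.7 ] grip 0.002384895480743035
```

>>> send_rows([
  [10,12,-32],
  [22,25,-65],
  [34,37,-97],
  [36,37,-97],
  [36,37,-97],
], grip=[255,255,255,255,255], twist=[0,0,0,0,0])

```text
clock: 1.97
position: [0.544, -0.0086, 0.1942]
ee_rot: [-0.54, -0.457, 0.54, -0.456]
ft_force: [0.7, -0.6, 0.0]
grip_width: 0.0
```

```bash
python3 - <<'E'
from h import *
to(B0+[0,0,.013]); st()
for c in ["side","top","wrist"]:
    p,d=viewer.camera(c); 
    if c!="wrist":
        u,v=dict(side=(310,185),top=(330,213))[c]
        p=cv2.resize(p[v-60:v+60,u-80:u+80],None,fx=5,fy=5,interpolation=cv2.INTER_CUBIC)
    cv2.imwrite(f"pics/{c}1.png",p)
E
```

```text
t 1.97 pos [ 0.544  -0.0086  0.1942] off [22.2  2.  -0.9] twist -0.07 F [ 0.68 -0.6   0.04] grip 4.21315050566729e-05
t 1.97 along -0.9 cross -1.93 up 35.21 F along/cross/up -0.48 0.77 0.04
```

View pics/side1.png

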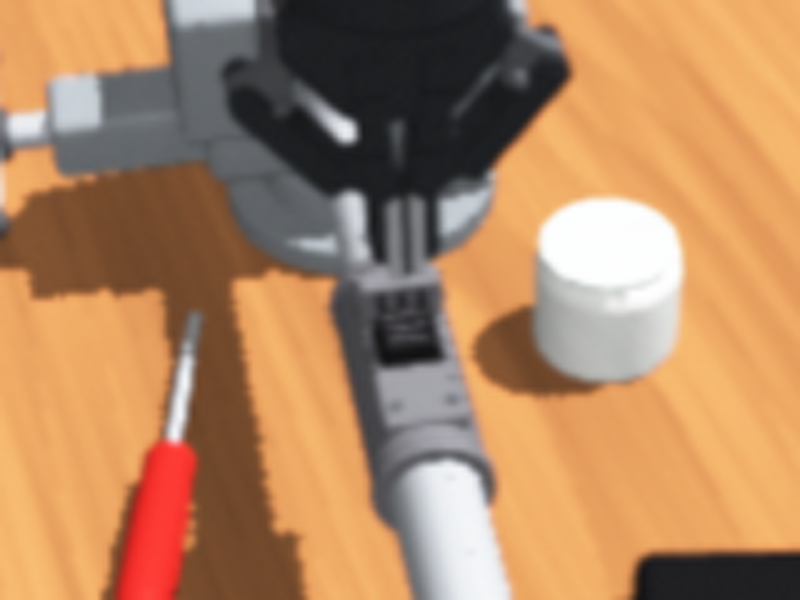

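View pics/wrist1.png

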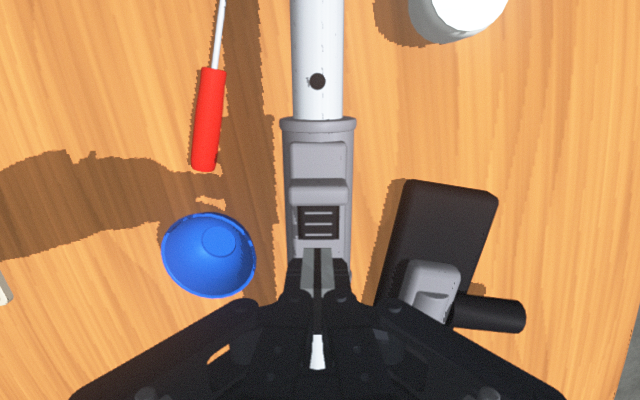

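The side view shows the shut fingers over the collar, just short of the stop. In the wrist view the button is at (319,222), the near edge of the stop's top at about row 205, and the next hole at (317,81). I'll refine the positions with the wrist camera.

```bash
python3 - <<'E'
from h import *
from workcell import monitor
o=monitor.get_obs(); M=Ro.from_quat(o["ee_rot"]).as_matrix(); p=o["position"]
m=viewer.camera_model("wrist"); T=np.array(m["mount"])
def w(u,v,z):
    n=cv2.undistortPoints(np.array([[[u,v]]],float),m["camera_matrix"],np.array(m["distortion"]))[0,0]
    d=M@(T[:3,:3]@np.array([n[0],n[1],1.])); c=p+M@T[:3,3]
    X=c+d*(z-c[2])/d[2]; r=X-B0; print(u,v,"along",(r@W3*1e3).round(1),"cross",(r@X3*1e3).round(1))
w(319,222,.159);w(319,204,.169);w(319,180,.169);w(317.5,81,.141);w(298,120,.15);w(340,120,.15)
w(318,118,.15)
import cv2
g=cv2.imread("pics/wrist1.png"); cv2.imwrite("pics/wrist1z.png",cv2.resize(g[60:300,240:400],None,fx=2.5,fy=2.5,interpolation=cv2.INTER_CUBIC))
E
```

```text
319 222 along 2.6 cross -0.9
319 204 along 17.6 cross -0.9
319 180 along 31.3 cross -0.9
317.5 81 along 82.5 cross -1.3
298 120 along 61.3 cross -12.5
340 120 along 61.2 cross 11.3
318 118 along 62.3 cross -1.2
```

View pics/wrist1z.png

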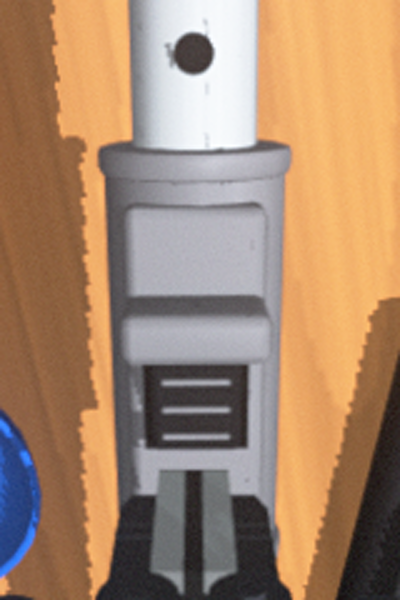

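>>> send_rows([
  [8,1,-1.5],
  [17,1,-1.5],
  [25,1,-1.5],
  [29,1,-1.5],
  [31,1,-1.5],
], grip=[255,255,255,255,255], twist=[0,0,0,0,0])

```text
clock: 2.53
position: [0.5447, -0.0098, 0.1631]
ee_rot: [-0.54, -0.456, 0.541, -0.455]
ft_force: [0.1, 0.1, -0.6]
grip_width: -0.002
```

```bash
python3 -c "
from h import *
st()"
```

```text
t 2.53 along -2.0 cross -0.96 up 4.11 F along/cross/up 0.15 0.08 -0.61
```

>>> send_rows([
  [0,0,-2],
  [1,0,-3],
  [2,0,-3],
  [3,0,-3],
  [4,0,-3],
], grip=[255,255,255,255,255], twist=[0,0,0,0,0])

```text
clock: 2.95
position: [0.546, -0.0065, 0.1604]
ee_rot: [0.541, 0.455, -0.541, 0.456]
ft_force: [0.8, -0.1, 0.5]
grip_width: 0.001
```

```bash
python3 -c "
from h import *
st()"
```

```text
t 2.95 along 1.48 cross -0.22 up 1.44 F along/cross/up 0.08 0.8 0.49
```

>>> send_rows([
  [0.5,0,0],
  [1,0,0],
  [1.5,0,0],
  [2,0,0],
  [2,0,0],
], grip=[255,255,255,255,255], twist=[0,0,0,0,0])

```text
clock: 3.37
position: [0.546, -0.0066, 0.1587]
ee_rot: [0.541, 0.455, -0.541, 0.456]
ft_force: [-2.1, -0.9, 5.7]
grip_width: 0.0
```

```bash
python3 -c "
from h import *
st()"
```

```text
t 3.37 along 1.39 cross -0.27 up -0.29 F along/cross/up -1.2 -1.94 5.68
```

>>> send_rows([
  [1,0,0],
  [2,0,0],
  [3,0,0],
  [4,0,0],
  [4.5,0,0],
], grip=[255,255,255,255,255], twist=[0,0,0,0,0])

```text
clock: 3.78
position: [0.546, -0.0066, 0.1545]
ee_rot: [0.541, 0.455, -0.541, 0.456]
ft_force: [-4.2, -0.9, 9.7]
grip_width: 0.001
```

```bash
python3 -c "
from h import *
st()"
```

```text
t 3.78 along 1.43 cross -0.21 up -4.45 F along/cross/up -1.55 -4.02 9.72
```

>>> send_rows([
  [0.8,0,0],
  [0.8,0,-1],
  [0.8,0,-2],
  [0.8,0,-3],
  [0.8,0,-4],
], grip=[255,255,255,255,255], twist=[0,0,0,0,0])

```text
clock: 4.2
position: [0.5467, -0.003, 0.1539]
ee_rot: [-0.541, -0.455, 0.541, -0.456]
ft_force: [-4.6, -2.0, 9.9]
grip_width: -0.001
```

```bash
python3 -c "
from h import *
st()"
```

```text
t 4.2 along 5.05 cross -0.17 up -5.1 F along/cross/up -2.77 -4.21 9.86
```

>>> send_rows([
  [0.3,0,-1.5],
  [0.3,0,-3],
  [0.3,0,-4.5],
  [0.3,0,-6],
  [0.3,0,-8],
], grip=[255,255,255,255,255], twist=[0,0,0,0,0])

```text
clock: 4.62
position: [0.548, 0.0048, 0.1536]
ee_rot: [-0.541, -0.455, 0.541, -0.456]
ft_force: [-4.7, -1.5, 9.4]
grip_width: -0.001
```

```bash
python3 -c "
from h import *
st()"
```

```text
t 4.62 along 12.97 cross -0.18 up -5.42 F along/cross/up -2.28 -4.39 9.45
```

>>> send_rows([
  [-2,0,0],
  [-4,0,0],
  [-6,0,0],
  [-7.5,0,0],
  [-7.5,0,0],
], grip=[255,255,255,255,255], twist=[0,0,0,0,0])

```text
clock: 5.03
position: [0.548, 0.0053, 0.1604]
ee_rot: [0.541, 0.456, -0.541, 0.456]
ft_force: [0.3, -0.4, -0.9]
grip_width: -0.003
```

```bash
python3 - <<'E'
from h import *
st()
p,d=viewer.camera("wrist");g=cv2.resize(p[60:300,240:400],None,fx=2.5,fy=2.5,interpolation=cv2.INTER_CUBIC); cv2.imwrite("pics/wrist2z.png",g)
st()
E
```

```text
t 5.03 along 13.48 cross -0.22 up 1.39 F along/cross/up -0.39 0.35 -0.86
t 5.08 along 13.41 cross -0.29 up 1.19 F along/cross/up -0.25 0.17 0.72
```

View pics/wrist2z.png

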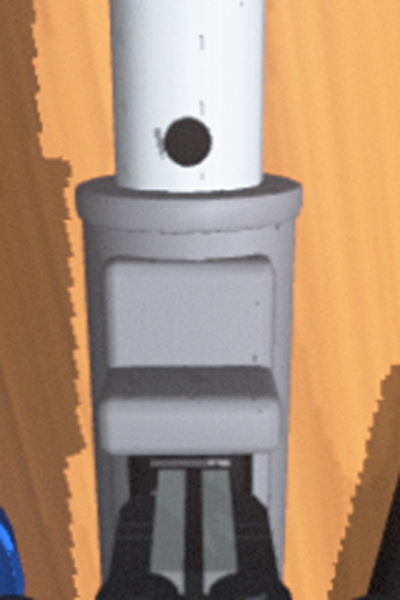

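The fingers sit on the near side of the stop over the button, and the hole (zoom (187,141)) is now closer to the collar's edge (row 185). So the collar has moved. I'll measure how far is left.

```bash
cat >> h.py <<'E'
def wp(u,v,z):
    from workcell import monitor
    o=monitor.get_obs(); M=Ro.from_quat(o["ee_rot"]).as_matrix(); p=o["position"]
    m=viewer.camera_model("wrist"); T=np.array(m["mount"])
    n=cv2.undistortPoints(np.array([[[u,v]]],float),m["camera_matrix"],np.array(m["distortion"]))[0,0]
    d=M@(T[:3,:3]@np.array([n[0],n[1],1.])); c=p+M@T[:3,3]
    X=c+d*(z-c[2])/d[2]; r=X-B0; return (r@W3*1e3).round(1),(r@X3*1e3).round(1)
E
python3 -c "
from h import *
for k in [(315,116.4,.141),(315,134.5,.150),(315,137,.141),(315,225,.169),(315,60+398/2.5,.169)]:print(k,wp(*k))"
```

```text
(315, 116.4, 0.141) (np.float64(83.2), np.float64(-1.8))
(315, 134.5, 0.15) (np.float64(75.6), np.float64(-1.8))
(315, 137, 0.141) (np.float64(73.2), np.float64(-1.9))
(315, 225, 0.169) (np.float64(38.2), np.float64(-1.9))
(315, 219.2, 0.169) (np.float64(40.9), np.float64(-1.9))
```

>>> send_rows([
  [-0.5,0,-2],
  [-0.5,0,-4],
  [-0.5,0,-6],
  [-0.5,0,-8],
  [-0.5,0,-10],
], grip=[255,255,255,255,255], twist=[0,0,0,0,0])

```text
clock: 5.5
position: [0.5492, 0.0135, 0.1606]
ee_rot: [-0.54, -0.455, 0.542, -0.456]
ft_force: [-3.3, -7.0, 4.5]
grip_width: 0.002
```

```bash
python3 -c "
from h import *
st()"
```

```text
t 5.5 along 21.71 cross -0.34 up 1.57 F along/cross/up -7.48 -2.06 4.54
```

>>> send_rows([
  [0,0,-1.5],
  [0,0,-3],
  [0,0,-4.5],
  [0,0,-6],
  [0,0,-7],
], grip=[255,255,255,255,255], twist=[0,0,0,0,0])

```text
clock: 5.92
position: [0.5504, 0.0204, 0.1606]
ee_rot: [-0.54, -0.455, 0.542, -0.456]
ft_force: [-3.0, -6.7, 2.9]
grip_width: 0.0
```

```bash
python3 -c "
from h import *
st()"
```

```text
t 5.92 along 28.79 cross -0.32 up 1.58 F along/cross/up -7.07 -1.82 2.9
```

>>> send_rows([
  [0,0,-1],
  [0,0,-2],
  [0,0,-3],
  [0,0,-4],
  [0,0,-5],
], grip=[255,255,255,255,255], twist=[0,0,0,0,0])

```text
clock: 6.33
position: [0.5512, 0.0253, 0.1606]
ee_rot: [-0.54, -0.455, 0.542, -0.456]
ft_force: [-3.3, -6.1, 2.7]
grip_width: 0.003
```

```bash
python3 - <<'E'
from h import *
st()
p,d=viewer.camera("wrist");g=cv2.resize(p[60:300,240:400],None,fx=2.5,fy=2.5,interpolation=cv2.INTER_CUBIC); cv2.imwrite("pics/wrist3z.png",g)
st()
E
```

```text
t 6.33 along 33.74 cross -0.35 up 1.56 F along/cross/up -6.53 -2.21 2.73
t 6.38 along 34.0 cross -0.34 up 1.56 F along/cross/up -6.67 -1.62 1.57
```

View pics/wrist3z.png

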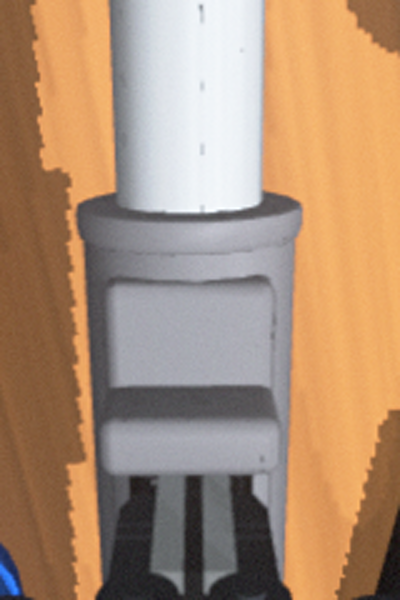

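The fingers now bear on the stop and the hole has gone under the collar, whose edge is at zoom row 205. From here I creep, checking force and position at each step.

```bash
python3 -c "
from h import *
print(wp(315,142.3,.15)); st()"
```

```text
(np.float64(92.5), np.float64(-1.8))
t 6.38 along 34.0 cross -0.34 up 1.56 F along/cross/up -6.67 -1.62 1.57
```

>>> send_rows([
  [0,0,-0.5],
  [0,0,-1],
  [0,0,-1.5],
  [0,0,-2],
  [0,0,-2.5],
], grip=[255,255,255,255,255], twist=[0,0,0,0,0])

```text
clock: 6.8
position: [0.5517, 0.0279, 0.1606]
ee_rot: [-0.54, -0.455, 0.542, -0.456]
ft_force: [-2.8, -5.6, 2.4]
grip_width: 0.004
```

```bash
python3 -c "
from h import *
st()"
```

```text
t 6.8 along 36.35 cross -0.34 up 1.57 F along/cross/up -6.02 -1.87 2.44
```

>>> send_rows([
  [0,0,-0.5],
  [0,0,-1],
  [0,0,-1.5],
  [0,0,-2],
  [0,0,-2],
], grip=[255,255,255,255,255], twist=[0,0,0,0,0])

```text
clock: 7.22
position: [0.552, 0.03, 0.1606]
ee_rot: [-0.54, -0.455, 0.542, -0.456]
ft_force: [-2.6, -5.4, 2.6]
grip_width: -0.0
```

```bash
python3 -c "
from h import *
st()"
```

```text
t 7.22 along 38.49 cross -0.34 up 1.58 F along/cross/up -5.71 -1.65 2.62
```

>>> send_rows([
  [0,0,-0.5],
  [0,0,-1],
  [0,0,-1.5],
  [0,0,-2],
  [0,0,-2],
], grip=[255,255,255,255,255], twist=[0,0,0,0,0])

```text
clock: 7.63
position: [0.5523, 0.0319, 0.1606]
ee_rot: [-0.54, -0.455, 0.542, -0.456]
ft_force: [-3.5, -5.2, 4.3]
grip_width: 0.001
```

```bash
python3 -c "
from h import *
st()"
```

```text
t 7.63 along 40.41 cross -0.32 up 1.58 F along/cross/up -5.71 -2.55 4.28
```

>>> send_rows([
  [0,0,-0.5],
  [0,0,-1],
  [0,0,-1.5],
  [0,0,-1.5],
  [0,0,-1.5],
], grip=[255,255,255,255,255], twist=[0,0,0,0,0])

```text
clock: 8.05
position: [0.5526, 0.0334, 0.1606]
ee_rot: [-0.54, -0.455, 0.542, -0.456]
ft_force: [-3.0, -5.6, 3.0]
grip_width: -0.0
```

```bash
python3 -c "
from h import *
st()"
```

```text
t 8.05 along 41.95 cross -0.32 up 1.57 F along/cross/up -6.03 -2.02 2.95
```

>>> send_rows([
  [0,0,-0.5],
  [0,0,-1],
  [0,0,-1],
  [0,0,-1],
  [0,0,-1],
], grip=[255,255,255,255,255], twist=[0,0,0,0,0])

```text
clock: 8.47
position: [0.5527, 0.0344, 0.1606]
ee_rot: [-0.54, -0.455, 0.542, -0.456]
ft_force: [-3.4, -6.2, 2.7]
grip_width: 0.004
```

```bash
python3 -c "
from h import *
st()"
```

```text
t 8.47 along 42.96 cross -0.34 up 1.56 F along/cross/up -6.69 -2.33 2.74
```

>>> send_rows([
  [0,0,-0.5],
  [0,0,-1],
  [0,0,-1],
  [0,0,-1],
  [0,0,-1],
], grip=[255,255,255,255,255], twist=[0,0,0,0,0])

```text
clock: 8.88
position: [0.5529, 0.0354, 0.1606]
ee_rot: [-0.54, -0.455, 0.542, -0.456]
ft_force: [-2.8, -6.2, 3.9]
grip_width: -0.004
```

```bash
python3 -c "
from h import *
st()"
```

```text
t 8.88 along 43.96 cross -0.32 up 1.57 F along/cross/up -6.57 -1.71 3.92
```

>>> send_rows([
  [0,0,-0.5],
  [0,0,-1],
  [0,0,-1],
  [0,0,-1],
  [0,0,-1],
], grip=[255,255,255,255,255], twist=[0,0,0,0,0])

```text
clock: 9.3
position: [0.5531, 0.0366, 0.1606]
ee_rot: [-0.54, -0.455, 0.542, -0.456]
ft_force: [-2.5, -4.3, 3.2]
grip_width: 0.003
```

```bash
python3 -c "
from h import *
st()"
```

```text
t 9.3 along 45.11 cross -0.32 up 1.58 F along/cross/up -4.64 -1.79 3.17
```

The force has dropped, so the pin may have fallen in. I'll go on in smaller steps.

>>> send_rows([
  [0,0,-0.5],
  [0,0,-0.8],
  [0,0,-0.8],
  [0,0,-0.8],
  [0,0,-0.8],
], grip=[255,255,255,255,255], twist=[0,0,0,0,0])

```text
clock: 9.72
position: [0.5532, 0.0374, 0.1605]
ee_rot: [-0.54, -0.455, 0.542, -0.456]
ft_force: [-3.1, -5.4, 3.1]
grip_width: 0.0
```

```bash
python3 -c "
from h import *
st()"
```

```text
t 9.72 along 45.96 cross -0.35 up 1.54 F along/cross/up -5.85 -2.2 3.05
```

>>> send_rows([
  [0,0,-0.4],
  [0,0,-0.7],
  [0,0,-0.7],
  [0,0,-0.7],
  [0,0,-0.7],
], grip=[255,255,255,255,255], twist=[0,0,0,0,0])

```text
clock: 10.13
position: [0.5536, 0.0394, 0.1606]
ee_rot: [-0.541, -0.456, 0.541, -0.456]
ft_force: [-1.5, -2.1, -0.3]
grip_width: 0.0
```

```bash
python3 -c "
from h import *
st()"
```

```text
t 10.13 along 48.0 cross -0.25 up 1.56 F along/cross/up -2.37 -1.17 -0.27
```

>>> send_rows([
  [0,0,-0.4],
  [0,0,-0.4],
  [0,0,-0.4],
  [0,0,-0.4],
  [0,0,-0.4],
], grip=[255,255,255,255,255], twist=[0,0,0,0,0])

```text
clock: 10.55
position: [0.5538, 0.0398, 0.1607]
ee_rot: [0.541, 0.456, -0.541, 0.456]
ft_force: [-1.4, -1.9, -1.4]
grip_width: 0.003
```

```bash
python3 - <<'E'
from h import *
st()
for c in ["side","wrist"]:
    p,d=viewer.camera(c);
    u,v=dict(side=(308,175),wrist=(320,200))[c]
    cv2.imwrite(f"pics/{c}4.png",cv2.resize(p[v-60:v+60,u-80:u+80],None,fx=5,fy=5,interpolation=cv2.INTER_CUBIC))
    if c=="side":
        W=cloud(c,d); r=W-B0; a=r@W3; b=r@X3
        for k in range(-30,50,3):
            s=(a*1e3>k+30)&(a*1e3<=k+33)&(abs(b)<.009); z=W[...,2][s]
            if len(z): print(k+30,len(z),np.median(z).round(4))
E
```

```text
t 10.55 along 48.41 cross -0.17 up 1.67 F along/cross/up -2.08 -1.06 -1.45
0 40 0.2539
3 217 0.3881
6 420 0.4014
9 207 0.3158
12 56 0.3185
15 45 0.3357
18 24 0.1501
21 16 0.1482
24 12 0.15
27 43 0.233
30 66 0.2256
33 142 0.2106
36 160 0.1966
39 34 0.179
42 16 0.1569
45 12 0.1988
48 5 0.1574
51 8 0.0973
54 15 0.196
57 3 0.2078
60 3 -0.001
63 5 -0.0024
66 2 -0.0022
69 4 -0.0022
72 3 -0.0024
75 3 -0.0025
78 4 -0.0012
```

View pics/side4.png

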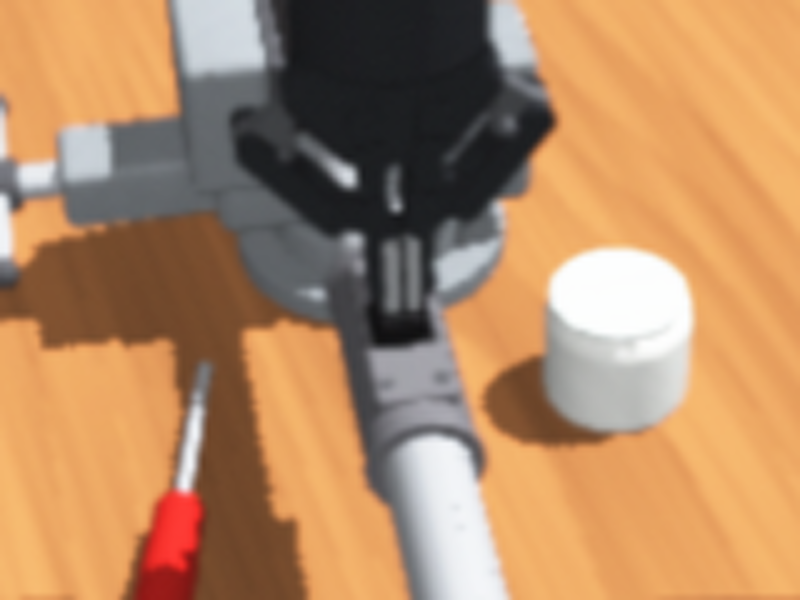

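The side view shows the fingers on the collar, with little of the button visible at (400,325). Small pushes will tell whether the pin is seated.

>>> send_rows([
  [0,0,-0.4],
  [0,0,-0.8],
  [0,0,-0.8],
  [0,0,-0.8],
  [0,0,-0.8],
], grip=[255,255,255,255,255], twist=[0,0,0,0,0])

```text
clock: 11.07
position: [0.554, 0.0405, 0.1607]
ee_rot: [0.541, 0.456, -0.541, 0.456]
ft_force: [-0.7, -2.6, -0.7]
grip_width: 0.003
```

```bash
python3 -c "
from h import *
st()"
```

```text
t 11.07 along 49.16 cross -0.13 up 1.71 F along/cross/up -2.67 -0.29 -0.73
```

>>> send_rows([
  [0,0,-0.4],
  [0,0,-0.6],
  [0,0,-0.6],
  [0,0,-0.6],
  [0,0,-0.6],
], grip=[255,255,255,255,255], twist=[0,0,0,0,0])

```text
clock: 11.48
position: [0.554, 0.0411, 0.1607]
ee_rot: [-0.541, -0.456, 0.541, -0.456]
ft_force: [-1.2, -1.7, -1.3]
grip_width: 0.002
```

```bash
python3 -c "
from h import *
st()"
```

```text
t 11.48 along 49.79 cross -0.16 up 1.7 F along/cross/up -1.85 -0.92 -1.32
```

>>> send_rows([
  [0,0,-0.4],
  [0,0,-0.6],
  [0,0,-0.6],
  [0,0,-0.6],
  [0,0,-0.6],
], grip=[255,255,255,255,255], twist=[0,0,0,0,0])

```text
clock: 11.9
position: [0.5541, 0.0415, 0.1607]
ee_rot: [-0.541, -0.456, 0.541, -0.456]
ft_force: [-1.1, -3.5, 0.2]
grip_width: -0.004
```

```bash
python3 - <<'E'
from h import *
st()
p,d=viewer.camera("wrist"); cv2.imwrite("pics/wrist5z.png",cv2.resize(p[60:300,240:400],None,fx=2.5,fy=2.5,interpolation=cv2.INTER_CUBIC))
E
```

```text
t 11.9 along 50.13 cross -0.12 up 1.7 F along/cross/up -3.61 -0.55 0.22
```

View pics/wrist5z.png

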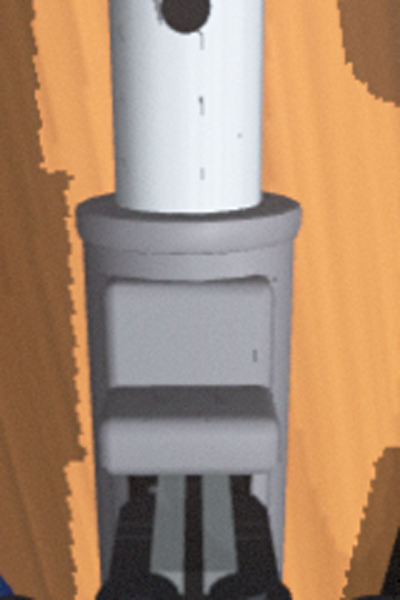

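```bash
python3 -c "
from h import *
print(wp(315,64.5,.141),wp(315,142.3,.15))"
```

```text
(np.float64(143.7), np.float64(-1.5)) (np.float64(108.7), np.float64(-1.7))
```

>>> send_rows([
  [0,0,-0.4],
  [0,0,-0.6],
  [0,0,-0.6],
  [0,0,-0.6],
  [0,0,-0.6],
], grip=[255,255,255,255,255], twist=[0,0,0,0,0])

```text
clock: 12.37
position: [0.5541, 0.0416, 0.1607]
ee_rot: [-0.541, -0.455, 0.541, -0.456]
ft_force: [-2.1, -4.5, -0.0]
grip_width: 0.001
```

```bash
python3 -c "
from h import *
st()"
```

```text
t 12.37 along 50.29 cross -0.14 up 1.67 F along/cross/up -4.8 -1.3 -0.03
```

>>> send_rows([
  [0,0,-0.4],
  [0,0,-0.8],
  [0,0,-0.8],
  [0,0,-0.8],
  [0,0,-0.8],
], grip=[255,255,255,255,255], twist=[0,0,0,0,0])

```text
clock: 12.78
position: [0.5542, 0.0417, 0.1607]
ee_rot: [-0.54, -0.455, 0.542, -0.456]
ft_force: [-3.2, -7.2, 0.4]
grip_width: 0.003
```

```bash
python3 -c "
from h import *
st()"
```

```text
t 12.78 along 50.39 cross -0.1 up 1.66 F along/cross/up -7.61 -1.98 0.38
```

>>> send_rows([
  [0,0,-0.4],
  [0,0,-0.8],
  [0,0,-1],
  [0,0,-1],
  [0,0,-1],
], grip=[255,255,255,255,255], twist=[0,0,0,0,0])

```text
clock: 13.2
position: [0.5542, 0.0418, 0.1607]
ee_rot: [-0.54, -0.455, 0.542, -0.456]
ft_force: [-4.3, -8.9, 2.2]
grip_width: -0.004
```

```bash
python3 -c "
from h import *
st()"
```

```text
t 13.2 along 50.52 cross -0.1 up 1.66 F along/cross/up -9.45 -2.8 2.16
```

The forward push is blocked: the force climbs to 9.5 N with no travel. I'll back off, lift and look at the button.

>>> send_rows([
  [0,0,3],
  [-2,0,6],
  [-12,0,6],
  [-24,0,0],
  [-28,0,-8],
], grip=[255,255,255,255,255], twist=[0,0,0,0,0])

```text
clock: 13.62
position: [0.5571, 0.0527, 0.1915]
ee_rot: [0.542, 0.455, -0.54, 0.456]
ft_force: [0.1, 0.6, 0.1]
grip_width: 0.002
```

>>> send_rows([
  [0,0,-8],
  [0,0,-18],
  [0,0,-28],
  [0,0,-32],
  [0,0,-32],
], grip=[255,255,255,255,255], twist=[0,0,0,0,0])

```text
clock: 14.03
position: [0.5611, 0.0855, 0.1883]
ee_rot: [-0.54, -0.457, 0.54, -0.456]
ft_force: [-0.1, 0.5, 0.2]
grip_width: -0.005
```

```bash
python3 - <<'E'
from h import *
st()
for c in ["top","side"]:
    p,d=viewer.camera(c); W=cloud(c,d); r=W-B0; a=r@W3*1e3; b=r@X3
    for k in range(20,80,4):
        s=(a>k)&(a<=k+4)&(abs(b+.001)<.008)&(W[...,2]<.18); z=W[...,2][s]
        if len(z): print(c,k,len(z),np.median(z).round(4))
    u,v=dict(side=(308,175),top=(320,213))[c]
    cv2.imwrite(f"pics/{c}6.png",cv2.resize(p[v-60:v+60,u-80:u+80],None,fx=5,fy=5,interpolation=cv2.INTER_CUBIC))
E
```

```text
t 14.03 along 94.67 cross -0.48 up 29.31 F along/cross/up 0.47 -0.21 0.23
side 20 19 0.149
side 24 13 0.15
side 28 12 0.0742
side 32 40 0.152
side 36 16 0.1558
side 40 14 0.157
side 44 18 0.1567
side 48 14 0.157
side 52 13 0.1565
side 56 31 0.1622
side 60 24 0.1615
side 64 17 0.1669
side 68 9 -0.0003
side 72 3 -0.0033
side 76 5 -0.0026
```

View pics/side6.png

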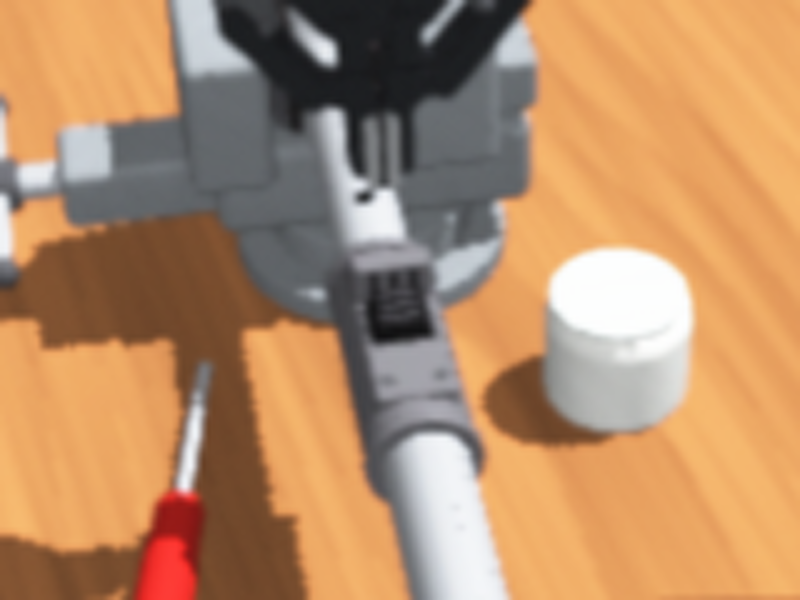

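>>> send_rows([
  [7,0,0],
  [15,0,2],
  [22,0,4],
  [27,0,4],
  [28,0,4],
], grip=[255,255,255,255,255], twist=[0,0,0,0,0])

```text
clock: 14.55
position: [0.56, 0.0788, 0.1592]
ee_rot: [-0.54, -0.456, 0.542, -0.455]
ft_force: [-0.1, -0.8, -0.1]
grip_width: 0.001
```

```bash
python3 -c "
from h import *
st()"
```

```text
t 14.55 along 87.88 cross -0.47 up 0.16 F along/cross/up -0.79 0.0 -0.1
```

Now I tug back (tool +z) in small steps.

>>> send_rows([
  [0,0,1],
  [0,0,2],
  [0,0,3],
  [0,0,3.5],
  [0,0,4],
], grip=[255,255,255,255,255], twist=[0,0,0,0,0])

```text
clock: 14.97
position: [0.5601, 0.0755, 0.161]
ee_rot: [0.541, 0.455, -0.541, 0.456]
ft_force: [0.1, -0.3, 0.5]
grip_width: -0.001
```

```bash
python3 -c "
from h import *
st()"
```

```text
t 14.97 along 84.69 cross 0.19 up 1.97 F along/cross/up -0.3 0.12 0.51
```

>>> send_rows([
  [0,0,0.5],
  [0,0,1],
  [0,0,1.5],
  [0,0,1.5],
  [0,0,1.5],
], grip=[255,255,255,255,255], twist=[0,0,0,0,0])

```text
clock: 15.38
position: [0.5599, 0.0744, 0.1609]
ee_rot: [0.541, 0.456, -0.54, 0.456]
ft_force: [1.2, 1.5, -0.1]
grip_width: -0.0
```

```bash
python3 -c "
from h import *
st()"
```

```text
t 15.38 along 83.59 cross 0.1 up 1.88 F along/cross/up 1.69 0.95 -0.12
```

>>> send_rows([
  [0,0,0.5],
  [0,0,1],
  [0,0,1.5],
  [0,0,1.5],
  [0,0,1.5],
], grip=[255,255,255,255,255], twist=[0,0,0,0,0])

```text
clock: 15.8
position: [0.5595, 0.0725, 0.1607]
ee_rot: [-0.541, -0.456, 0.541, -0.456]
ft_force: [1.1, 1.1, 1.2]
grip_width: 0.001
```

```bash
python3 -c "
from h import *
st()"
```

```text
t 15.8 along 81.62 cross 0.08 up 1.73 F along/cross/up 1.28 0.94 1.23
```

>>> send_rows([
  [0,0,0.5],
  [0,0,1],
  [0,0,1],
  [0,0,1],
  [0,0,1],
], grip=[255,255,255,255,255], twist=[0,0,0,0,0])

```text
clock: 16.22
position: [0.5593, 0.0715, 0.1607]
ee_rot: [-0.541, -0.456, 0.541, -0.456]
ft_force: [0.5, 1.7, 0.7]
grip_width: 0.001
```

```bash
python3 -c "
from h import *
st()"
```

```text
t 16.22 along 80.63 cross 0.01 up 1.65 F along/cross/up 1.74 0.22 0.68
```

>>> send_rows([
  [0,0,0.5],
  [0,0,1],
  [0,0,1],
  [0,0,1],
  [0,0,1],
], grip=[255,255,255,255,255], twist=[0,0,0,0,0])

```text
clock: 16.63
position: [0.5592, 0.0713, 0.1607]
ee_rot: [0.541, 0.456, -0.54, 0.456]
ft_force: [2.7, 4.3, -0.4]
grip_width: -0.001
```

```bash
python3 -c "
from h import *
st()"
```

```text
t 16.63 along 80.39 cross -0.01 up 1.71 F along/cross/up 4.69 1.99 -0.38
```

>>> send_rows([
  [0,0,0.5],
  [0,0,1],
  [0,0,1.5],
  [0,0,1.5],
  [0,0,1.5],
], grip=[255,255,255,255,255], twist=[0,0,0,0,0])

```text
clock: 17.05
position: [0.5591, 0.0711, 0.1608]
ee_rot: [0.541, 0.456, -0.539, 0.456]
ft_force: [3.8, 9.1, -2.4]
grip_width: 0.001
```

```bash
python3 -c "
from h import *
st()"
```

```text
t 17.05 along 80.21 cross -0.06 up 1.76 F along/cross/up 9.58 2.23 -2.42
```

>>> send_rows([
  [0,0,0.5],
  [0,0,0.8],
  [0,0,0.8],
  [0,0,0.8],
  [0,0,0.8],
], grip=[255,255,255,255,255], twist=[0,0,0,0,0])

```text
clock: 17.47
position: [0.5591, 0.071, 0.1608]
ee_rot: [0.541, 0.457, -0.539, 0.456]
ft_force: [5.2, 10.2, -3.3]
grip_width: 0.001
```

```bash
python3 -c "
from h import *
st()"
```

```text
t 17.47 along 80.11 cross -0.07 up 1.8 F along/cross/up 10.92 3.47 -3.34
```

Held at 10.9 N with no slip. I'll add a little more, since friction takes part of the load, then release.

>>> send_rows([
  [0,0,0.4],
  [0,0,0.7],
  [0,0,0.7],
  [0,0,0.7],
  [0,0,0.7],
], grip=[255,255,255,255,255], twist=[0,0,0,0,0])

```text
clock: 17.88
position: [0.5591, 0.0709, 0.1608]
ee_rot: [0.542, 0.457, -0.539, 0.456]
ft_force: [5.8, 12.2, -4.0]
grip_width: -0.0
```

```bash
python3 -c "
from h import *
st()"
```

```text
t 17.88 along 80.02 cross -0.1 up 1.81 F along/cross/up 13.04 3.74 -4.04
```

>>> send_rows([
  [0,0,-3],
  [0,0,-7],
  [0,0,-10],
  [-10,0,-10],
  [-25,0,-10],
], grip=[255,255,255,255,255], twist=[0,0,0,0,0])

```text
clock: 18.3
position: [0.5594, 0.0771, 0.1852]
ee_rot: [-0.54, -0.456, 0.542, -0.455]
ft_force: [0.4, -0.0, 0.2]
grip_width: 0.0
```

>>> send_rows([
  [-20,0,0],
  [-50,0,25],
  [-80,0,55],
  [-90,0,90],
  [-90,0,125],
], grip=[255,255,255,255,255], twist=[0,0,0,0,0])

```text
clock: 18.72
position: [0.5399, -0.0468, 0.2799]
ee_rot: [0.542, 0.454, -0.539, 0.457]
ft_force: [0.8, -0.8, -0.5]
grip_width: -0.004
```

```bash
python3 - <<'E'
from h import *
st()
for c in ["side","wrist","top"]:
    p,d=viewer.camera(c); W=cloud(c,d) if c!="wrist" else None
    if c=="side":
        r=W-B0; a=r@W3*1e3; b=r@X3
        for k in range(-16,80,4):
            s=(a>k)&(a<=k+4)&(abs(b+.001)<.008)&(W[...,2]<.18)&(W[...,2]>.1); z=W[...,2][s]
            if len(z): print(c,k,len(z),np.median(z).round(4))
    if c=="wrist": cv2.imwrite("pics/wrist7.png",p)
    else:
        u,v=dict(side=(308,175),top=(320,213))[c]
        cv2.imwrite(f"pics/{c}7.png",cv2.resize(p[v-60:v+60,u-80:u+80],None,fx=5,fy=5,interpolation=cv2.INTER_CUBIC))
E
```

```text
t 18.72 along -39.24 cross 0.32 up 120.94 F along/cross/up -0.64 0.93 -0.49
side -16 10 0.1479
side -12 12 0.1472
side -8 11 0.1457
side -4 18 0.1474
side 0 14 0.1492
side 4 10 0.1498
side 8 10 0.15
side 12 8 0.1496
side 16 13 0.1497
side 20 13 0.1499
side 24 8 0.1504
side 28 27 0.1528
side 32 17 0.156
side 36 11 0.158
side 40 9 0.1581
side 44 15 0.1578
side 48 7 0.1584
side 52 19 0.1628
side 56 32 0.1634
side 60 11 0.1677
side 64 3 0.1674
```

View pics/wrist7.png

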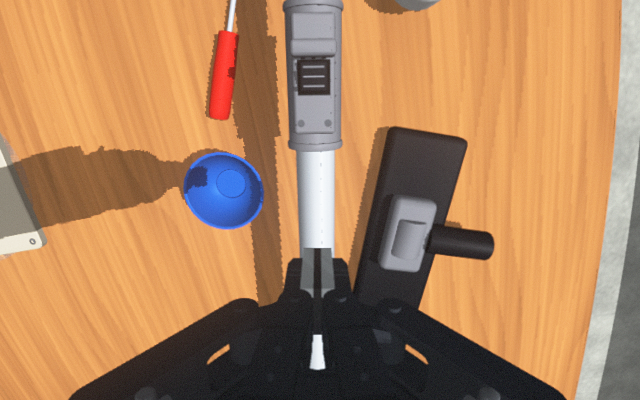

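View pics/side7.png

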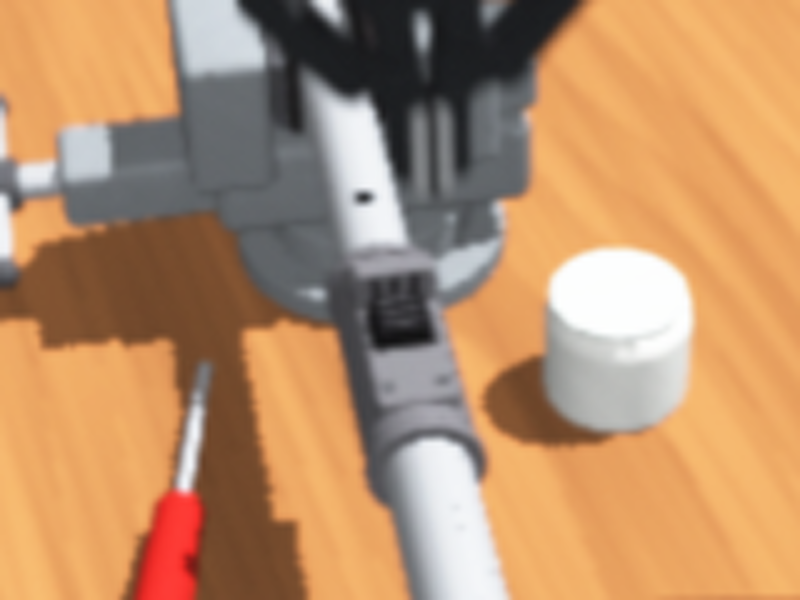

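The collar has moved one hole, with a single hole still visible at zoom (364,197). The button stands 8 mm above the flat (0.158 against 0.150 m), so it is fully up. The fingers are about 120 mm clear of it, and the bystanders in view look unmoved.

```bash
python3 -c "
from workcell import manip; print(manip.hand_in())"
```

```text
the job is handed in; nothing more can be done
None
```

The wand is shortened by one hole and locked, and I handed the job in at about 19 s of the 46 s allowed.

- **Release:** I pressed the button about 5 mm down (about 10 N) with the shut fingers, slid the collar about 12 mm off its hole, then lifted the fingers clear of the button.
- **Finding the hole:** I pushed on the thumb stop, creeping over the last stretch. The push force fell from about 6 N to 2 N as the pin dropped in. Further pushing was then blocked, with the force rising to 9.5 N and almost no travel.
- **Tug check:** pulling back on the stop's far face took up about 3.5 mm, which matches the pin's play in a hole. The collar then held at 13 N, a little above the 10 N asked for. I let go and lifted away.

**Last look:** the button stands 8 mm above the collar's flat top, so it is fully up. One hole is still visible ahead of the collar, and the things lying around that were in view had not moved.

**Readings that disagreed:**
- **Travel:** estimates differ by a few mm. The camera put the next hole about 42 mm on, but the collar's edge read 46 to 49 mm of travel when it was pushed against the end of the play.
- **Button height:** the side camera read it about 1 mm lower just before the tug than after it.

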